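Make up the car kit and the trip kit at the charging nook

TASK

Make up two kits from the things on the shelf: the car kit in the blue tray is the orange flashlight and the chrome keys, one to each bay, and the trip kit in the yellow tray is the teal power bank in one bay and the white watch charger in the other, with the red earbud case resting flat and centred on top of the charger. Set everything flat on the tray floor in the middle of its bay, with the flashlight, keys and power bank lying along their bays; either bay of the right tray will do. Leave the green flashlight, the coaster and the lockbox where they are.

Things in the scene. Friction and masses are not known exactly. Their poses are not given: they have to be found in the camera images.
- orange_flashlight_mid (a point): Orange long rubber-cased flashlight lying flat, 115 mm long along its own x, with a wider lamp head (40 mm wide, 38 mm high, 37 mm long) at its +x end; the handle (own x from -57 to +20 mm) is 30 mm wide (own y) and 32 mm high, with flat sides; does not roll. About 140 g (+-30%). This point: mid-length, 16 mm above its underside, inside the handle, where it balances.
- keys_mid (a point): Pair of chrome car keys on a clip, one rigid piece lying flat, 96 mm long along its own x: in the middle a chrome block 34 (x) x 26 (y) x 22 mm high to grip, two flat keys 4 mm thick fanning out to +x, a wire clip loop 8 mm thick to -x; at most 40 mm wide. About 80 g (+-30%). This point: centre of the block, 11 mm above the underside.
- power_bank_mid (a point): Teal (blue-green) power bank, a rounded slab lying flat, 100 (own x) x 44 (own y) x 24 mm high, about 200 g (+-30%). This point: its centre, 12 mm above its underside.
- watch_charger_mid (a point): White round smartwatch puck charger, 56 mm diameter, 20 mm high, flat top and bottom, about 90 g (+-30%). This point: its centre, 10 mm above its underside.
- earbud_case_mid (a point): Red earbud case, a rounded box lying flat with a black seam, 60 (own x) x 44 (own y) x 24 mm high, about 60 g (+-30%). This point: its centre, 12 mm above its underside.
- blue_tray: Blue two-bay kit tray, fixed to the shelf, does not move; outer 143 (own x) x 175 (own y) x 8 mm high, open on top, floor 4 mm thick, rim and divider rising 8 mm above the shelf. A 3 mm black divider along its own x splits it into two equal bays, each 135 mm long (own x) and 82 mm wide (own y); bay floors' centres at own (0, +42.5, 4) and (0, -42.5, 4) mm. Origin: centre of its underside, on the shelf top (z = 0); z up.
- yellow_tray: Yellow two-bay kit tray, same shape: fixed to the shelf, does not move; outer 143 (own x) x 175 (own y) x 8 mm high, open on top, floor 4 mm thick, rim and divider rising 8 mm above the shelf. A 3 mm black divider along its own x splits it into two equal bays, each 135 mm long (own x) and 82 mm wide (own y); bay floors' centres at own (0, +42.5, 4) and (0, -42.5, 4) mm. Origin: centre of its underside, on the shelf top (z = 0); z up.
- green_flashlight: Bystander, stays where it is: green flashlight, loose, same shape as the orange one (115 x 40 x 38 mm, along its own x). Origin: mid-length, on its underside.
- coaster: Bystander, stays where it is: loose square walnut coaster, 95 x 95 x 8 mm. Origin: centre of its underside.
- lockbox: Bystander, stays where it is: tin lockbox with a tarnished steel lever latch on its front, 94 (own x) x 144 (own y) x 72 mm high, loose. Origin: centre of its underside.
Not all that is in view belongs to the job. Leave any pink look-alike of the part that bears keys_mid alone.

How it is judged:
At the end, for the whole second after the job is handed in: Each thing in its tray, one to a bay, within 15 mm of the bay's centre along and across, flat on the floor (height 3 mm, tilt 0.1 rad), long things within 0.3 rad of the bay's direction; case flat on the charger, centres within 12 mm; all at rest (((x of orange_flashlight_mid in the frame of blue_tray between -0.015 and 0.015 m and y of orange_flashlight_mid in the frame of blue_tray between 0.0275 and 0.0575 m and z of orange_flashlight_mid in the frame of blue_tray between 0.017 and 0.023 m and angle between each of orange_flashlight_mid, keys_mid's own z axis and vertical below 0.1 rad and angle between the x axis of each of orange_flashlight_mid, keys_mid and the x axis of blue_tray, either way round below 0.3 rad and x of keys_mid in the frame of blue_tray between -0.015 and 0.015 m and y of keys_mid in the frame of blue_tray between -0.0575 and -0.0275 m and z of keys_mid in the frame of blue_tray between 0.012 and 0.018 m) or (x of orange_flashlight_mid in the frame of blue_tray between -0.015 and 0.015 m and y of orange_flashlight_mid in the frame of blue_tray between -0.0575 and -0.0275 m and z of orange_flashlight_mid in the frame of blue_tray between 0.017 and 0.023 m and angle between each of orange_flashlight_mid, keys_mid's own z axis and vertical below 0.1 rad and angle between the x axis of each of orange_flashlight_mid, keys_mid and the x axis of blue_tray, either way round below 0.3 rad and x of keys_mid in the frame of blue_tray between -0.015 and 0.015 m and y of keys_mid in the frame of blue_tray between 0.0275 and 0.0575 m and z of keys_mid in the frame of blue_tray between 0.012 and 0.018 m)) and ((x of power_bank_mid in the frame of yellow_tray between -0.015 and 0.015 m and y of power_bank_mid in the frame of yellow_tray between 0.0275 and 0.0575 m and z of power_bank_mid in the frame of yellow_tray between 0.013 and 0.019 m and angle between each of power_bank_mid, watch_charger_mid's own z axis and vertical below 0.1 rad and angle between the x axis of power_bank_mid and the x axis of yellow_tray, either way round below 0.3 rad and x of watch_charger_mid in the frame of yellow_tray between -0.015 and 0.015 m and y of watch_charger_mid in the frame of yellow_tray between -0.0575 and -0.0275 m and z of watch_charger_mid in the frame of yellow_tray between 0.011 and 0.017 m) or (x of power_bank_mid in the frame of yellow_tray between -0.015 and 0.015 m and y of power_bank_mid in the frame of yellow_tray between -0.0575 and -0.0275 m and z of power_bank_mid in the frame of yellow_tray between 0.013 and 0.019 m and angle between each of power_bank_mid, watch_charger_mid's own z axis and vertical below 0.1 rad and angle between the x axis of power_bank_mid and the x axis of yellow_tray, either way round below 0.3 rad and x of watch_charger_mid in the frame of yellow_tray between -0.015 and 0.015 m and y of watch_charger_mid in the frame of yellow_tray between 0.0275 and 0.0575 m and z of watch_charger_mid in the frame of yellow_tray between 0.011 and 0.017 m)) and horizontal distance between earbud_case_mid and watch_charger_mid below 0.012 m and z of earbud_case_mid in the frame of yellow_tray between 0.033 and 0.039 m and angle between earbud_case_mid's own z axis and vertical below 0.1 rad and linear speed of each of orange_flashlight, keys, power_bank, watch_charger, earbud_case below 0.01 m/s and angular speed of each of orange_flashlight, keys, power_bank, watch_charger, earbud_case below 0.1 rad/s); the robot touches nothing.
It fails at once if the green flashlight is disturbed (moved more than 15 mm) (distance of green_flashlight from where it was at the start of the episode above 0.015 m).
It fails at once if the coaster is disturbed (moved more than 15 mm) (distance of coaster from where it was at the start of the episode above 0.015 m).
It fails at once if the lockbox is disturbed (moved more than 15 mm) (distance of lockbox from where it was at the start of the episode above 0.015 m).
It also fails if it takes over 136 s, if anything falls off the work surface, if the arm or the gripper's body presses on something with over 40 N, if the wrist force passes 120 N, or if a joint passes its speed limit or range.

ROBOT

A 6-joint arm with a two-finger parallel gripper is mounted at the origin on the work surface. World frame = base frame: x ahead of the robot, y to its left, z up, the work surface at z = 0. Lengths are in m, angles in rad, forces in N, time in s.
With the tool pointing down it reaches from about 0.325 to 1 m from the base axis. Payload 5.1 kg.
Tool frame: the origin (TCP) lies between the finger pads; the fingertips stand 14 mm ahead of it and the grasp point (between the pads) lies 5 mm behind it; z points along the fingers, y is the line along which they close (so a half turn about z gives the same grasp; the last joint's range is limited). The gripper opens to 85 mm and grips with 20 to 120 N. Pads are 22 mm wide; open, the fingers measure 114 mm over their backs; the gripper's body (76 mm by 85 mm) begins 54 mm behind the grasp point. The pads swing forward as they close: fully open they stand 13 mm farther back than shut.
Start: joints at [1.133, 0.124, 1.65, -0, 1.367, -0.083], TCP at [0.226, 0.609, 0.245] pointing down, gripper open.
Joint ranges: [-2.61, 2.61], [-1.02, 2.33], [0.03, 2.71], [-1.35, 4.49], [0.32, 2.68], [-2.91, 2.91]. Speed limits (rad/s): [2.57, 2.57, 3.14, 3.14, 3.14, 3.14].

INTERFACE

Orientations are given as a unit quaternion [w, x, y, z].
In Python, from cell import telemetry, read_camera, job_done, models gives the robot as it stands.
- The arm moves only by the shell command python3 -m jog 'ROWS' [FORCE]. ROWS is JSON, a list of rows, each an object with "delta_pos": the shift along the world's x, y, z in m, a list of three; "dr": the turn, a rotation vector about the world's x, y, z in rad, a list of three; "grip": the gripper command: -1 is shut, 1 is fully open, values between are in proportion. In form: [{"delta_pos": [tx, ty, tz], "dr": [ax, ay, az], "grip": grip}, ...]. A call has 1 to 20 rows; each row shifts and turns the commanded pose from where the row before left it; what a row does not reach is not made up. A row lasts 1/10 s, in which the tool goes at most 50 mm and 8.59 degrees, less where a joint would pass 70% of its speed; a pose out of reach is approached as far as the arm can. A call with a gripper value outside its range is refused whole. The fingers move at their own pace and stop on an object; FORCE is the grip in N (left out, the last holds). Time passes only in rows, so rows that do not move let the fingers close. It gives the time, the measured TCP pose, the force, the opening and the grip force at its end, in the units of the state.
- telemetry.get_obs(): the state, without advancing time (a new reading comes with each control period).
- read_camera(name): name is "side" or "top"; returns a dict with "color" (420x560x3 uint8, red, green, blue), "fx", "fy", "cx", "cy" (pixels), "camera_from_world" (4x4, takes a point from world to camera coordinates). Camera axes: x right, y up, looking along -z (the intrinsics and any distortion apply to the point x, -y, -z); pixel columns grow to the right and rows downward; lengths in m; the calibration is good to about 2 mm. A picture is of the moment at which its call begins. There is no depth.
- job_done(): hands the job in; it is judged then, once.
Trained networks look in a picture, given as the dict that the camera call returned (one of the last four; its "shot" number tells which), for a name from the list of things; names that differ only in an ending like _2 or _b are one class to them, and where a whole thing is asked for, a point or a joint stands for the part that bears it (a point fixed in the world has none). Each returns a list of dicts, best first, with "conf" (0 to 1); they miss things now and then, are a little off and sometimes report something else, mostly with a low value. They report only what shows in the picture. A call takes as long as a camera call. They do not tell look-alikes from the thing itself.
- models.look_for(target, picture): "extent" ([left, top, right, bottom] in pixels, round what is visible of it).
- models.masks_of(target, picture): "mask" (420x560 bool, what is visible of it) and "extent" ([left, top, right, bottom] in pixels, round what is visible of it).
- models.place_of(target, picture): "position" ([row, column] in pixels: a listed point, or the origin of a listed thing).
The state is a dict: "time": time; "joints": joint angles; "qvel": joint speeds; "effort": joint torques, N m; "tool_pos": TCP position; "tool_rot": TCP orientation; "wrist_force": force on the tool from outside, world axes, zero at the start; "ft_torque": the same for the moment, N m; "gripper_width": opening from 0.0 (shut) to 1.0 (fully open); "grasp_force": force on a finger pad.
Only numpy, scipy, OpenCV 4.12 (cv2) and the standard library are available. Lean on these libraries where they do the work, as an engineer would, in place of code of your own. Each camera call takes 0.05 s, during which the arm holds its last target. There are 200 camera calls.

## Working session

There is one attempt and no reset: what is moved stays moved. The work goes in short steps, Python scripts to look and compute and a shell command to move; the robot and the scene stay as the last step left them, time stands still between calls to the robot, and variables do not carry over. Pictures are saved under pics/ and viewed, at most 14 in all, crops included, and the job is handed in when it is done.

```bash
mkdir -p pics; ls
cat > h.py <<'E'
import numpy as np, cv2
from cell import telemetry, read_camera, job_done, models
def ray(p,rc):
    T=np.array(p["camera_from_world"]); R=T[:3,:3]; o=-R.T@T[:3,3]
    d=R.T@np.array([(rc[1]-p["cx"])/p["fx"],-(rc[0]-p["cy"])/p["fy"],-1.]); return o,d
def at_z(p,rc,z):
    o,d=ray(p,rc); return o+d*(z-o[2])/d[2]
def proj(p,w):
    T=np.array(p["camera_from_world"]); c=T[:3,:3]@np.array(w)+T[:3,3]
    return (p["cy"]-p["fy"]*c[1]/-c[2], p["cx"]+p["fx"]*c[0]/-c[2])
def save(p,n,crop=None,s=1):
    im=p["color"][:,:,::-1]
    if crop: im=im[crop[1]:crop[3],crop[0]:crop[2]]
    cv2.imwrite(n,cv2.resize(im,None,fx=s,fy=s,interpolation=cv2.INTER_CUBIC))
E
python3 - <<'E'
from h import *
for n in("top","side"):
    p=read_camera(n); save(p,f"pics/{n}0.png",s=1.4); print(n,[k for k in p],p["fx"],ray(p,(210,280)))
    Z=dict(orange_flashlight_mid=.016,keys_mid=.011,power_bank_mid=.012,watch_charger_mid=.01,earbud_case_mid=.012,blue_tray=0,yellow_tray=0,green_flashlight=0,coaster=0,lockbox=0)
    for t,z in Z.items():
        for r in models.place_of(t,p)[:3]: print(t,round(r["conf"],2),np.round(r["position"]),np.round(at_z(p,r["position"],z),3))
        if n=="top":
            for r in models.masks_of(t,p)[:3]:
                m=r["mask"]; ys,xs=np.nonzero(m); c=cv2.minAreaRect(np.c_[xs,ys].astype(np.float32)); print("   mask",round(r["conf"],2),np.round(r["extent"]),np.round(c[0]),np.round(c[1]),round(c[2]))
E
```

```text
pics
top ['color', 'fx', 'fy', 'cx', 'cy', 'camera_from_world', 'shot'] 477.19805352654214 (array([ 0.40257424, -0.03610746,  1.1504718 ]), array([ 0.12152287, -0.02969798, -0.99229544]))
orange_flashlight_mid 0.98 [180. 225.] [0.617 0.061 0.016]
   mask 0.94 [212. 154. 230. 203.] [223. 181.] [51. 17.] 84
keys_mid 0.9 [315. 351.] [ 0.294 -0.234  0.011]
keys_mid 0.83 [245. 282.] [ 0.458 -0.073  0.011]
keys_mid 0.77 [167. 404.] [ 0.646 -0.376  0.011]
   mask 0.67 [276. 228. 290. 261.] [281. 246.] [37. 12.] 90
   mask 0.61 [393. 148. 419. 184.] [404. 166.] [15. 36.] 27
   mask 0.56 [338. 296. 369. 339.] [350. 315.] [41. 16.] 55
power_bank_mid 0.88 [186. 280.] [ 0.601 -0.072  0.012]
power_bank_mid 0.56 [112. 289.] [ 0.787 -0.095  0.012]
   mask 0.73 [216. 238. 235. 266.] [225. 251.] [19. 25.] 9
   mask 0.69 [265. 165. 294. 207.] [277. 185.] [41. 18.] 73
watch_charger_mid 0.85 [170. 166.] [0.643 0.204 0.01 ]
   mask 0.64 [154. 156. 175. 181.] [163. 166.] [23. 21.] 45
blue_tray 0.86 [254. 138.] [0.441 0.27  0.   ]
   mask 0.86 [ 99. 224. 178. 287.] [138. 254.] [62. 78.] 87
yellow_tray 0.67
[... 755 characters left out ...]
,  0.66281942, -0.6409304 ]))
orange_flashlight_mid 0.8 [178. 282.] [0.62  0.075 0.016]
keys_mid 0.88 [279. 394.] [ 0.646 -0.376  0.011]
keys_mid 0.75 [295. 226.] [ 0.298 -0.229  0.011]
keys_mid 0.53 [225. 254.] [ 0.459 -0.057  0.011]
power_bank_mid 0.88 [208. 301.] [ 0.597 -0.061  0.012]
watch_charger_mid 0.65 [152. 270.] [0.657 0.211 0.01 ]
earbud_case_mid 0.65 [201. 230.] [0.448 0.058 0.012]
earbud_case_mid 0.44 [286. 298.] [ 0.447 -0.286  0.012]
blue_tray 0.6 [161. 196.] [0.45  0.297 0.   ]
yellow_tray 0.85 [285. 297.] [ 0.453 -0.274  0.   ]
green_flashlight 0.62 [238. 355.] [ 0.657 -0.216  0.   ]
coaster 0.8 [193. 364.] [ 0.79  -0.081  0.   ]
lockbox 0.97 [168. 329.] [0.775 0.068 0.   ]
```

View pics/top0.png

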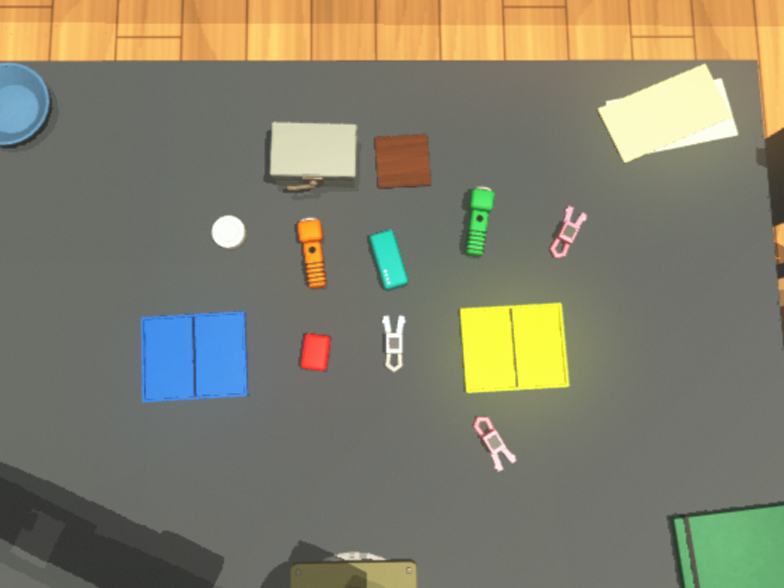

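View pics/side0.png

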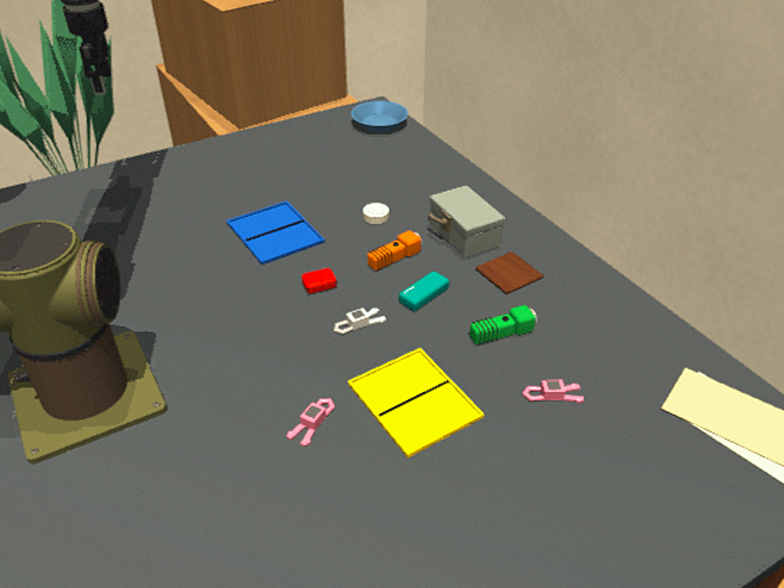

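Chrome/white keys at top-camera (col 281, row 245) are my candidate. The others are pink: (351,315) and (404,167). The orange flashlight is at (223,181) and the green one, to be left, at (342,158). Next I refine poses by silhouette fit in both cameras, plus a close crop of the keys.

```bash
cat >> h.py <<'E'
from scipy.optimize import minimize
def box(L,W,z0,z1,cx=0): return [[cx+sx*L/2,sy*W/2,z] for sx in(-1,1) for sy in(-1,1) for z in(z0,z1)]
def cyl(d,z0,z1): return [[d/2*np.cos(a),d/2*np.sin(a),z] for a in np.arange(0,6.28,.2) for z in(z0,z1)]
# parts (m, at rest with underside z=0), hsv range
SH=dict(flash=[box(.0771,.030,0,.032,-.0185),box(.037,.040,0,.038,.039)],
 bank=[box(.1,.044,0,.024)],charger=[cyl(.056,0,.02)],case=[box(.06,.044,0,.024)],
 tray=[box(.143,.175,0,.008)],
 keys=[[[.048,-.02,0],[.048,.02,0],[.048,-.02,.004],[.048,.02,.004],[-.048,-.006,.004],[-.048,.006,.004]]+box(.034,.026,0,.022)])
COL=dict(flash=((6,150,90),(18,255,255)),bank=((80,120,50),(95,255,255)),charger=((0,0,120),(179,70,255)),case=((0,150,60),(4,255,255)),
 keys=((0,0,100),(179,70,255)),blue=((100,150,60),(125,255,255)),yellow=((24,150,80),(34,255,255)))
S=4
def cmask(p,col,c,r=.09,z=0,hull=True):
    im=cv2.cvtColor(p["color"],cv2.COLOR_RGB2HSV); m=cv2.inRange(im,*[np.array(v) for v in COL[col]])
    k=np.zeros_like(m); pts=[proj(p,[c[0]+r*np.cos(a),c[1]+r*np.sin(a),z]) for a in np.arange(0,6.28,.3)]
    cv2.fillPoly(k,[np.array([[b,a] for a,b in pts],np.int32)],255); m&=k
    if col=="flash" or col=="tray": m=cv2.morphologyEx(m,cv2.MORPH_CLOSE,np.ones((5,5)))
    n,l,s,_=cv2.connectedComponentsWithStats(m)
    if hull:
        pts=cv2.findNonZero(m if n<2 else np.uint8((s[l,4]>12)&(l>0)))
        m=np.zeros_like(m); cv2.fillPoly(m,[cv2.convexHull(pts)],255)
    return m
def render(p,shape,x,y,yaw,z,hull=True):
    m=np.zeros((420*S,560*S),np.uint8); c,s=np.cos(yaw),np.sin(yaw); allp=[]
    for part in SH[shape]:
        P=[proj(p,[x+c*a-s*b,y+s*a+c*b,z+h]) for a,b,h in part]
        allp+=P
        if not hull: cv2.fillPoly(m,[cv2.convexHull(np.array([[(v+.5)*S*16,(u+.5)*S*16] for u,v in P]).astype(np.int32))],255,shift=4)
    if hull: cv2.fillPoly(m,[cv2.convexHull(np.array([[(v+.5)*S*16,(u+.5)*S*16] for u,v in allp]).astype(np.int32))],255,shift=4)
    return cv2.resize(m,(560,420),interpolation=cv2.INTER_AREA)
def fit(ps,shape,col,x,y,yaw,z=0,r=.09):
    ms=[cmask(p,col,(x,y),r,z).astype(float) for p in ps]
    def f(v): return sum(np.abs(render(p,shape,v[0],v[1],v[2],z)-m).sum()/(m.sum()+1) for p,m in zip(ps,ms))
    o=minimize(f,[x,y,yaw],method="Nelder-Mead",options=dict(initial_simplex=[[x,y,yaw],[x+.015,y,yaw],[x,y+.015,yaw],[x,y,yaw+.25]],xatol=2e-4,fatol=1e-3))
    return np.round(o.x,4),round(o.fun/len(ps),3)
E
cat > m.py <<'E'
from h import *
ps=[read_camera("top"),read_camera("side")]
save(ps[0],"pics/keys.png",(240,215,320,275),8)
for n,s,c,x,y,w,r in [("flash","flash","flash",.617,.065,.1,.09),("keys","keys","keys",.458,-.065,0,.075),("bank","bank","bank",.6,-.067,.3,.085),
 ("charger","charger","charger",.645,.206,0,.06),("case","case","case",.447,.058,0,.06),("blue","tray","blue",.441,.275,0,.15),("yellow","tray","yellow",.45,-.275,0,.15)]:
    print(n,"both",*fit(ps,s,c,x,y,w,0,r),"top",*fit(ps[:1],s,c,x,y,w,0,r),"side",*fit(ps[1:],s,c,x,y,w,0,r))
E
python3 m.py
```

```text
flash both [0.6109 0.0657 0.1385] 0.147 top [0.6124 0.0657 0.1424] 0.074 side [0.612  0.0717 0.1801] 0.172
keys both [ 0.4646 -0.0814 -0.4596] 0.799 top [ 0.4667 -0.0945  0.2531] 0.839 side [ 0.4746 -0.0788 -0.584 ] 0.756
bank both [ 0.6018 -0.0634  0.2765] 0.131 top [ 0.6033 -0.0638  0.281 ] 0.063 side [ 0.603  -0.0577  0.3349] 0.136
charger both [0.6529 0.2147 0.167 ] 0.138 top [0.6548 0.2127 0.1124] 0.087 side [ 0.6525  0.2181 -0.1372] 0.1
case both [ 0.4444  0.0622 -0.1375] 0.162 top [ 0.4456  0.0615 -0.1167] 0.07 side [ 0.4442  0.0695 -0.198 ] 0.182
blue both [0.4404 0.2699 0.048 ] 0.044 top [0.4412 0.2679 0.0499] 0.015 side [0.4398 0.2737 0.0503] 0.026
yellow both [ 0.4494 -0.2737  0.0486] 0.036 top [ 0.4498 -0.2772  0.032 ] 0.027 side [ 0.4494 -0.2723  0.0449] 0.019
```

View pics/keys.png

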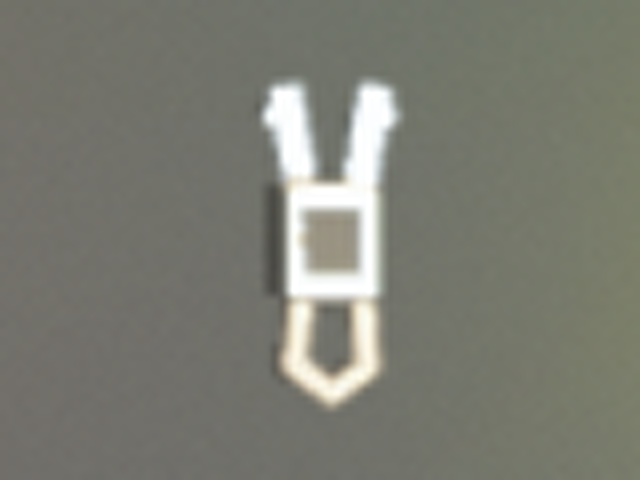

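The crop shows the chrome keys: block at crop (333,240), i.e. pixel (281.6,245), key blades pointing up (+x), yaw about 0. The other candidates are pink.

```bash
sed -i 's/keys=((0,0,100)/keys=((0,0,165)/' h.py
python3 - <<'E'
from h import *
ps=[read_camera("top"),read_camera("side")]
print(at_z(ps[0],(245,281.6),.022))
for q in (ps,ps[:1],ps[1:]): print(fit(q,"keys","keys",.458,-.065,0,0,.075))
o=telemetry.get_obs(); print(o["tool_pos"],o["tool_rot"],o["gripper_width"],o["time"])
from scipy.spatial.transform import Rotation as R
q=o["tool_rot"]; print(R.from_quat([q[1],q[2],q[3],q[0]]).as_matrix().round(3))
E
```

```text
[ 0.45755794 -0.07254758  0.022     ]
(array([ 0.457 , -0.0681, -0.0569]), np.float64(0.165))
(array([ 0.4588, -0.0711,  0.0053]), np.float64(0.164))
(array([ 0.4562, -0.0666,  0.0046]), np.float64(0.087))
[0.22582329 0.60949451 0.24532832] [8.49354115e-06 1.76445176e-01 9.84310469e-01 1.60262404e-07] 1.0022725391964162 1.8
[[-0.938  0.347  0.   ]
 [ 0.347  0.938 -0.   ]
 [-0.     0.    -1.   ]]
```

```bash
python3 -m jog '[{"delta_pos":[0.024,-0.034,-0.006],"dr":[0,0,0.031],"grip":1},{"delta_pos":[0.024,-0.034,-0.006],"dr":[0,0,0.031],"grip":1},{"delta_pos":[0.024,-0.034,-0.006],"dr":[0,0,0.031],"grip":1},{"delta_pos":[0.024,-0.034,-0.006],"dr":[0,0,0.031],"grip":1},{"delta_pos":[0.024,-0.034,-0.006],"dr":[0,0,0.031],"grip":1},{"delta_pos":[0.024,-0.034,-0.006],"dr":[0,0,0.031],"grip":1},{"delta_pos":[0.024,-0.034,-0.006],"dr":[0,0,0.031],"grip":1},{"delta_pos":[0.024,-0.034,-0.006],"dr":[0,0,0.031],"grip":1},{"delta_pos":[0.024,-0.034,-0.006],"dr":[0,0,0.031],"grip":1},{"delta_pos":[0.024,-0.034,-0.006],"dr":[0,0,0.031],"grip":1},{"delta_pos":[0.024,-0.034,-0.006],"dr":[0,0,0.031],"grip":1},{"delta_pos":[0.024,-0.034,-0.006],"dr":[0,0,0.031],"grip":1},{"delta_pos":[0.024,-0.034,-0.006],"dr":[0,0,0.031],"grip":1},{"delta_pos":[0.024,-0.034,-0.006],"dr":[0,0,0.031],"grip":1},{"delta_pos":[0.024,-0.034,-0.006],"dr":[0,0,0.031],"grip":1},{"delta_pos":[0.024,-0.034,-0.006],"dr":[0,0,0.031],"grip":1},{"delta_pos":[0,0,0],"dr":[0,0,0],"grip":1},{"delta_pos":[0,0,0],"dr":[0,0,0],"grip":1}]' 40
```

```text
time: 3.6
tool_pos: [0.6099, 0.0648, 0.149]
tool_rot: [-0.0, -0.07, 0.998, 0.0]
wrist_force: [0.3, 0.8, 0.1]
gripper_width: 0.999
grasp_force: 0.0
```

```bash
python3 -m jog '[{"delta_pos":[0,0,-0.03],"dr":[0,0,0],"grip":1},{"delta_pos":[0,0,-0.03],"dr":[0,0,0],"grip":1},{"delta_pos":[0,0,-0.03],"dr":[0,0,0],"grip":1},{"delta_pos":[0,0,-0.025],"dr":[0,0,0],"grip":1},{"delta_pos":[0.001,0.001,-0.014],"dr":[0,0,0],"grip":1},{"delta_pos":[0,0,0],"dr":[0,0,0],"grip":1},{"delta_pos":[0,0,0],"dr":[0,0,0],"grip":-1},{"delta_pos":[0,0,0],"dr":[0,0,0],"grip":-1},{"delta_pos":[0,0,0],"dr":[0,0,0],"grip":-1},{"delta_pos":[0,0,0],"dr":[0,0,0],"grip":-1},{"delta_pos":[0,0,0],"dr":[0,0,0],"grip":-1},{"delta_pos":[0,0,0],"dr":[0,0,0],"grip":-1},{"delta_pos":[0,0,0],"dr":[0,0,0],"grip":-1},{"delta_pos":[0,0,0],"dr":[0,0,0],"grip":-1},{"delta_pos":[0,0,0],"dr":[0,0,0],"grip":-1},{"delta_pos":[0,0,0],"dr":[0,0,0],"grip":-1}]' 40
```

```text
time: 5.2
tool_pos: [0.612, 0.0664, 0.0218]
tool_rot: [0.001, -0.07, 0.998, -0.0]
wrist_force: [-0.6, -0.8, 4.7]
gripper_width: 0.344
grasp_force: 42.5
```

```bash
python3 -m jog '[{"delta_pos":[0,0,0.02],"dr":[0,0,0],"grip":-1},{"delta_pos":[0,0,0.03],"dr":[0,0,0],"grip":-1},{"delta_pos":[0,0,0.03],"dr":[0,0,0],"grip":-1},{"delta_pos":[0,0,0.02],"dr":[0,0,0],"grip":-1},{"delta_pos":[-0.0215,0.031,0],"dr":[0,0,-0.0112],"grip":-1},{"delta_pos":[-0.0215,0.031,0],"dr":[0,0,-0.0112],"grip":-1},{"delta_pos":[-0.0215,0.031,0],"dr":[0,0,-0.0112],"grip":-1},{"delta_pos":[-0.0215,0.031,0],"dr":[0,0,-0.0112],"grip":-1},{"delta_pos":[-0.0215,0.031,0],"dr":[0,0,-0.0112],"grip":-1},{"delta_pos":[-0.0215,0.031,0],"dr":[0,0,-0.0112],"grip":-1},{"delta_pos":[-0.0215,0.031,0],"dr":[0,0,-0.0112],"grip":-1},{"delta_pos":[-0.0215,0.031,0],"dr":[0,0,-0.0112],"grip":-1},{"delta_pos":[0,0,-0.03],"dr":[0,0,0],"grip":-1},{"delta_pos":[0,0,-0.03],"dr":[0,0,0],"grip":-1},{"delta_pos":[0,0,0],"dr":[0,0,0],"grip":-1},{"delta_pos":[0,0,0],"dr":[0,0,0],"grip":-1}]'
python3 - <<'E'
from h import *
ps=[read_camera("top"),read_camera("side")]
save(ps[1],"pics/s1.png",(150,100,300,210),5)
save(ps[0],"pics/t1.png",(80,200,200,300),5)
E
```

```text
time: 6.8
tool_pos: [0.4381, 0.314, 0.0596]
tool_rot: [-0.001, -0.026, 1.0, -0.001]
wrist_force: [1.3, 0.1, -1.7]
gripper_width: 0.345
grasp_force: 41.5
```

View pics/s1.png

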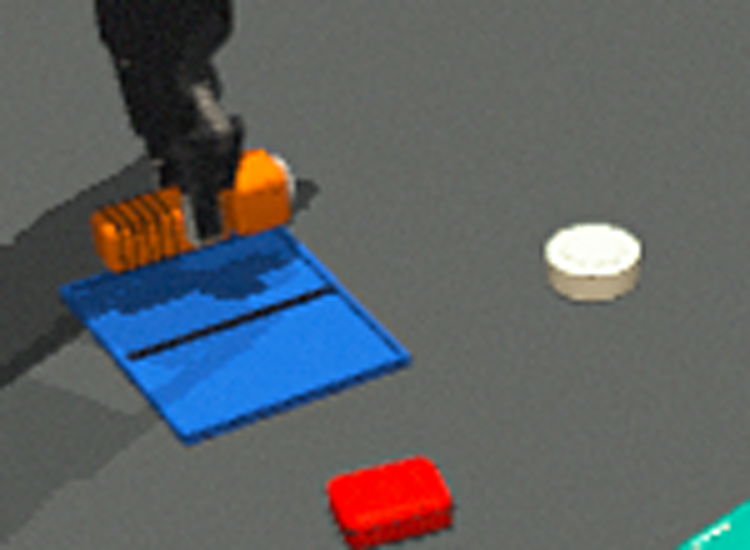

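The side crop shows the flashlight held level above the left (+y) bay of the blue tray, around crop (200,210). Lowering and releasing.

```bash
python3 -m jog '[{"delta_pos":[0,-0.0015,-0.015],"dr":[0,0,0],"grip":-1},{"delta_pos":[0,0,-0.01],"dr":[0,0,0],"grip":-1},{"delta_pos":[0,0,-0.006],"dr":[0,0,0],"grip":-1},{"delta_pos":[0,0,-0.003],"dr":[0,0,0],"grip":-1},{"delta_pos":[0,0,0],"dr":[0,0,0],"grip":-1},{"delta_pos":[0,0,0],"dr":[0,0,0],"grip":0.0},{"delta_pos":[0,0,0],"dr":[0,0,0],"grip":0.3},{"delta_pos":[0,0,0],"dr":[0,0,0],"grip":0.3},{"delta_pos":[0,0,0],"dr":[0,0,0],"grip":0.3},{"delta_pos":[0,0,0.02],"dr":[0,0,0],"grip":0.3},{"delta_pos":[0,0,0.03],"dr":[0,0,0],"grip":0.3},{"delta_pos":[0,0,0.04],"dr":[0,0,0],"grip":1}]'
```

```text
time: 8.1
tool_pos: [0.4374, 0.3122, 0.1153]
tool_rot: [-0.002, -0.026, 1.0, -0.001]
wrist_force: [0.9, -0.0, -0.4]
gripper_width: 0.801
grasp_force: 0.0
```

```bash
python3 -m jog '[{"delta_pos":[0.0016,-0.0318,0],"dr":[0,0,-0.004],"grip":1},{"delta_pos":[0.0016,-0.0318,0],"dr":[0,0,-0.004],"grip":1},{"delta_pos":[0.0016,-0.0318,0],"dr":[0,0,-0.004],"grip":1},{"delta_pos":[0.0016,-0.0318,0],"dr":[0,0,-0.004],"grip":1},{"delta_pos":[0.0016,-0.0318,0],"dr":[0,0,-0.004],"grip":1},{"delta_pos":[0.0016,-0.0318,0],"dr":[0,0,-0.004],"grip":1},{"delta_pos":[0.0016,-0.0318,0],"dr":[0,0,-0.004],"grip":1},{"delta_pos":[0.0016,-0.0318,0],"dr":[0,0,-0.004],"grip":1},{"delta_pos":[0.0016,-0.0318,0],"dr":[0,0,-0.004],"grip":1},{"delta_pos":[0.0016,-0.0318,0],"dr":[0,0,-0.004],"grip":1},{"delta_pos":[0.0016,-0.0318,0],"dr":[0,0,-0.004],"grip":1},{"delta_pos":[0.0016,-0.0318,0],"dr":[0,0,-0.004],"grip":1},{"delta_pos":[0,0,-0.025],"dr":[0,0,0],"grip":1},{"delta_pos":[0,0,0],"dr":[0,0,0],"grip":1}]'
python3 - <<'E'
from h import *
ps=[read_camera("top"),read_camera("side")]
for q in (ps,ps[:1],ps[1:]): print("flash",fit(q,"flash","flash",.438,.312,.048,.004,.08))
a=at_z(ps[0],models.place_of("keys_mid",ps[0])[0]["position"],.011);print(a)
save(ps[1],"pics/s2.png",(160,130,320,250),5)
E
```

```text
time: 9.5
tool_pos: [0.4558, -0.0689, 0.0887]
tool_rot: [-0.003, -0.001, 1.0, 0.001]
wrist_force: [-0.5, -0.0, -0.5]
gripper_width: 1.001
grasp_force: 0.0
flash (array([0.4391, 0.3153, 0.0096]), np.float64(0.318))
flash (array([0.4391, 0.3102, 0.0189]), np.float64(0.292))
flash (array([0.4371, 0.3198, 0.0884]), np.float64(0.316))
[ 0.29454361 -0.23592119  0.011     ]
```

View pics/s2.png

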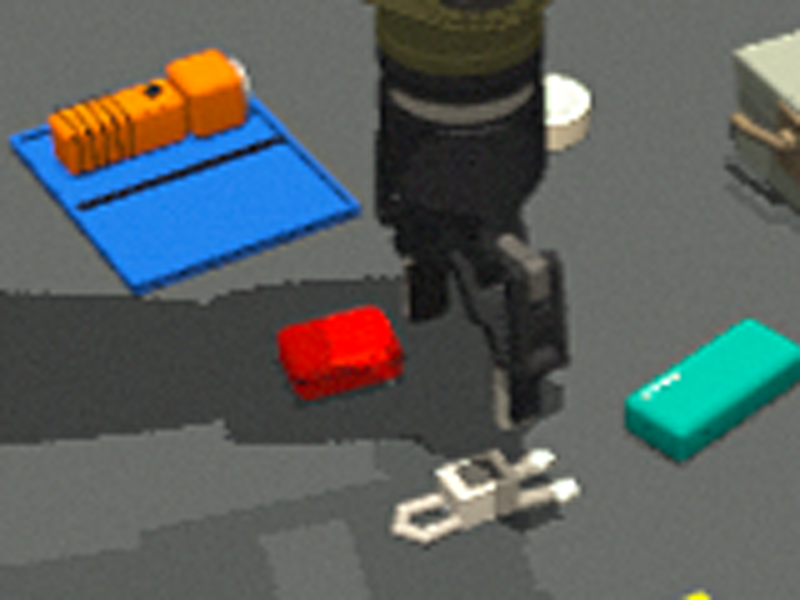

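Flashlight sits flat in the blue tray's +y bay (crop 150,100). The gripper straddles the chrome keys (crop 480,480). Descend and grip.

```bash
python3 -m jog '[{"delta_pos":[0.0015,0,-0.03],"dr":[0,0,0],"grip":1},{"delta_pos":[0,0,-0.025],"dr":[0,0,0],"grip":1},{"delta_pos":[0,0,-0.012],"dr":[0,0,0],"grip":1},{"delta_pos":[0,0,-0.004],"dr":[0,0,0],"grip":1},{"delta_pos":[0,0,0],"dr":[0,0,0],"grip":-1},{"delta_pos":[0,0,0],"dr":[0,0,0],"grip":-1},{"delta_pos":[0,0,0],"dr":[0,0,0],"grip":-1},{"delta_pos":[0,0,0],"dr":[0,0,0],"grip":-1},{"delta_pos":[0,0,0],"dr":[0,0,0],"grip":-1},{"delta_pos":[0,0,0],"dr":[0,0,0],"grip":-1},{"delta_pos":[0,0,0],"dr":[0,0,0],"grip":-1},{"delta_pos":[0,0,0],"dr":[0,0,0],"grip":-1},{"delta_pos":[0,0,0],"dr":[0,0,0],"grip":-1},{"delta_pos":[0,0,0],"dr":[0,0,0],"grip":-1}]'
```

```text
time: 11.05
tool_pos: [0.4605, -0.0689, 0.0214]
tool_rot: [0.001, -0.002, 1.0, -0.0]
wrist_force: [-0.5, -0.5, 5.8]
gripper_width: 0.294
grasp_force: 40.6
```

```bash
python3 -m jog '[{"delta_pos":[0,0,0.02],"dr":[0,0,0],"grip":-1},{"delta_pos":[0,0,0.03],"dr":[0,0,0],"grip":-1},{"delta_pos":[0,0,0.03],"dr":[0,0,0],"grip":-1},{"delta_pos":[-0.0013,0.0297,0],"dr":[0,0,0.005],"grip":-1},{"delta_pos":[-0.0013,0.0297,0],"dr":[0,0,0.005],"grip":-1},{"delta_pos":[-0.0013,0.0297,0],"dr":[0,0,0.005],"grip":-1},{"delta_pos":[-0.0013,0.0297,0],"dr":[0,0,0.005],"grip":-1},{"delta_pos":[-0.0013,0.0297,0],"dr":[0,0,0.005],"grip":-1},{"delta_pos":[-0.0013,0.0297,0],"dr":[0,0,0.005],"grip":-1},{"delta_pos":[-0.0013,0.0297,0],"dr":[0,0,0.005],"grip":-1},{"delta_pos":[-0.0013,0.0297,0],"dr":[0,0,0.005],"grip":-1},{"delta_pos":[-0.0013,0.0297,0],"dr":[0,0,0.005],"grip":-1},{"delta_pos":[-0.0013,0.0297,0],"dr":[0,0,0.005],"grip":-1},{"delta_pos":[0,0,-0.03],"dr":[0,0,0],"grip":-1},{"delta_pos":[0,0,-0.01],"dr":[0,0,0],"grip":-1},{"delta_pos":[0,0,0],"dr":[0,0,0],"grip":-1},{"delta_pos":[0,0,0],"dr":[0,0,0],"grip":-1}]'
python3 - <<'E'
from h import *
ps=[read_camera("top"),read_camera("side")]
save(ps[1],"pics/s3.png",(140,110,280,215),5)
E
```

```text
time: 12.75
tool_pos: [0.4463, 0.2278, 0.0602]
tool_rot: [-0.0, -0.026, 1.0, -0.0]
wrist_force: [1.0, -1.2, -0.2]
gripper_width: 0.294
grasp_force: 39.8
```

View pics/s3.png

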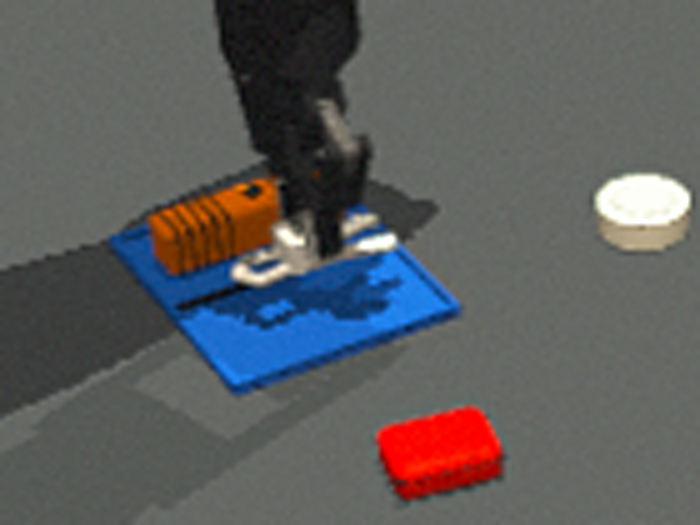

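The keys hang level over the -y bay (crop 300,250). Lower and release.

```bash
python3 -m jog '[{"delta_pos":[-0.001,0,-0.015],"dr":[0,0,0],"grip":-1},{"delta_pos":[0,0,-0.01],"dr":[0,0,0],"grip":-1},{"delta_pos":[0,0,-0.006],"dr":[0,0,0],"grip":-1},{"delta_pos":[0,0,-0.004],"dr":[0,0,0],"grip":-1},{"delta_pos":[0,0,0],"dr":[0,0,0],"grip":-1},{"delta_pos":[0,0,0],"dr":[0,0,0],"grip":-0.2},{"delta_pos":[0,0,0],"dr":[0,0,0],"grip":0},{"delta_pos":[0,0,0],"dr":[0,0,0],"grip":0},{"delta_pos":[0,0,0],"dr":[0,0,0],"grip":0},{"delta_pos":[0,0,0.02],"dr":[0,0,0],"grip":0},{"delta_pos":[0,0,0.03],"dr":[0,0,0],"grip":0},{"delta_pos":[0,0,0.04],"dr":[0,0,0],"grip":1}]'
```

```text
time: 14.05
tool_pos: [0.4439, 0.2278, 0.1143]
tool_rot: [-0.002, -0.027, 1.0, -0.001]
wrist_force: [1.0, -0.7, 0.1]
gripper_width: 0.652
grasp_force: 0.0
```

```bash
python3 -m jog '[{"delta_pos":[0.0262,-0.0016,0],"dr":[0,0,0],"grip":1},{"delta_pos":[0.0262,-0.0016,0],"dr":[0,0,0],"grip":1},{"delta_pos":[0.0262,-0.0016,0],"dr":[0,0,0],"grip":1},{"delta_pos":[0.0262,-0.0016,0],"dr":[0,0,0],"grip":1},{"delta_pos":[0.0262,-0.0016,0],"dr":[0,0,0],"grip":1},{"delta_pos":[0.0262,-0.0016,0],"dr":[0,0,0],"grip":1},{"delta_pos":[0.0262,-0.0016,0],"dr":[0,0,0],"grip":1},{"delta_pos":[0.0262,-0.0016,0],"dr":[0,0,0],"grip":1},{"delta_pos":[0,0,-0.03],"dr":[0,0,0],"grip":1},{"delta_pos":[0,0,-0.025],"dr":[0,0,0],"grip":1},{"delta_pos":[0,0,0],"dr":[0,0,0],"grip":1},{"delta_pos":[0,0,0],"dr":[0,0,0],"grip":1}]'
python3 - <<'E'
from h import *
ps=[read_camera("top"),read_camera("side")]
save(ps[1],"pics/s4.png",(140,90,300,210),5)
E
```

```text
time: 15.25
tool_pos: [0.6547, 0.2155, 0.0598]
tool_rot: [-0.001, -0.027, 1.0, -0.0]
wrist_force: [0.1, 1.2, 0.2]
gripper_width: 1.0
grasp_force: 0.0
```

View pics/s4.png

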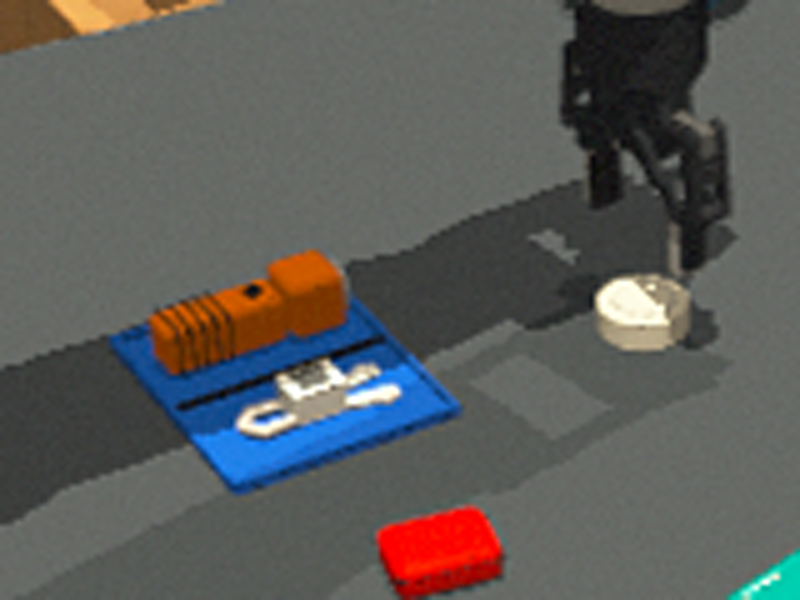

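Keys lie flat in the -y bay (crop 320,390), and the gripper straddles the charger (crop 642,310). Descend and grip.

```bash
python3 -m jog '[{"delta_pos":[-0.001,0,-0.02],"dr":[0,0,0],"grip":1},{"delta_pos":[0,0,-0.014],"dr":[0,0,0],"grip":1},{"delta_pos":[0,0,-0.006],"dr":[0,0,0],"grip":1},{"delta_pos":[0,0,0],"dr":[0,0,0],"grip":-1},{"delta_pos":[0,0,0],"dr":[0,0,0],"grip":-1},{"delta_pos":[0,0,0],"dr":[0,0,0],"grip":-1},{"delta_pos":[0,0,0],"dr":[0,0,0],"grip":-1},{"delta_pos":[0,0,0],"dr":[0,0,0],"grip":-1},{"delta_pos":[0,0,0],"dr":[0,0,0],"grip":-1},{"delta_pos":[0,0,0],"dr":[0,0,0],"grip":-1},{"delta_pos":[0,0,0.02],"dr":[0,0,0],"grip":-1},{"delta_pos":[0,0,0.03],"dr":[0,0,0],"grip":-1},{"delta_pos":[0,0,0.05],"dr":[0,0,0],"grip":-1},{"delta_pos":[0,0,0],"dr":[0,0,0],"grip":-1}]'
```

```text
time: 16.75
tool_pos: [0.6582, 0.2167, 0.1284]
tool_rot: [0.006, -0.027, 1.0, 0.001]
wrist_force: [0.4, -0.3, 0.6]
gripper_width: 0.631
grasp_force: 42.4
```

```bash
python3 -m jog '[{"delta_pos":[0,0,0],"dr":[0,0,0],"grip":-1},{"delta_pos":[0,0,0],"dr":[0,0,0],"grip":-1}]'
python3 - <<'E'
from h import *
ps=[read_camera("top"),read_camera("side")]
save(ps[1],"pics/s5.png",(230,90,330,165),7)
E
```

```text
time: 16.95
tool_pos: [0.6528, 0.2153, 0.1182]
tool_rot: [-0.002, -0.027, 1.0, -0.0]
wrist_force: [0.3, 0.3, -1.1]
gripper_width: 0.634
grasp_force: 42.4
```

View pics/s5.png

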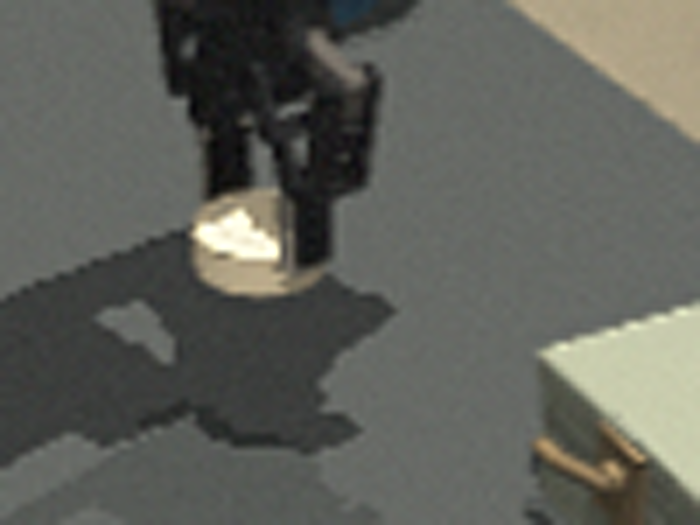

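```bash
python3 -m jog '[{"delta_pos":[-0.0119,-0.0313,0],"dr":[0,0,0],"grip":-1},{"delta_pos":[-0.0119,-0.0313,0],"dr":[0,0,0],"grip":-1},{"delta_pos":[-0.0119,-0.0313,0],"dr":[0,0,0],"grip":-1},{"delta_pos":[-0.0119,-0.0313,0],"dr":[0,0,0],"grip":-1},{"delta_pos":[-0.0119,-0.0313,0],"dr":[0,0,0],"grip":-1},{"delta_pos":[-0.0119,-0.0313,0],"dr":[0,0,0],"grip":-1},{"delta_pos":[-0.0119,-0.0313,0],"dr":[0,0,0],"grip":-1},{"delta_pos":[-0.0119,-0.0313,0],"dr":[0,0,0],"grip":-1},{"delta_pos":[-0.0119,-0.0313,0],"dr":[0,0,0],"grip":-1},{"delta_pos":[-0.0119,-0.0313,0],"dr":[0,0,0],"grip":-1},{"delta_pos":[-0.0119,-0.0313,0],"dr":[0,0,0],"grip":-1},{"delta_pos":[-0.0119,-0.0313,0],"dr":[0,0,0],"grip":-1},{"delta_pos":[-0.0119,-0.0313,0],"dr":[0,0,0],"grip":-1},{"delta_pos":[-0.0119,-0.0313,0],"dr":[0,0,0],"grip":-1},{"delta_pos":[-0.0119,-0.0313,0],"dr":[0,0,0],"grip":-1},{"delta_pos":[-0.0119,-0.0313,0],"dr":[0,0,0],"grip":-1},{"delta_pos":[-0.0119,-0.0313,0],"dr":[0,0,0],"grip":-1},{"delta_pos":[0,0,-0.03],"dr":[0,0,0],"grip":-1},{"delta_pos":[0,0,-0.03],"dr":[0,0,0],"grip":-1},{"delta_pos":[0,0,0],"dr":[0,0,0],"grip":-1}]'
python3 - <<'E'
from h import *
ps=[read_camera("top"),read_camera("side")]
save(ps[1],"pics/s6.png",(230,220,360,325),6)
E
```

```text
time: 19.05
tool_pos: [0.4479, -0.3136, 0.0542]
tool_rot: [-0.005, -0.026, 1.0, 0.004]
wrist_force: [-1.0, 0.7, -1.5]
gripper_width: 0.633
grasp_force: 42.6
```

View pics/s6.png

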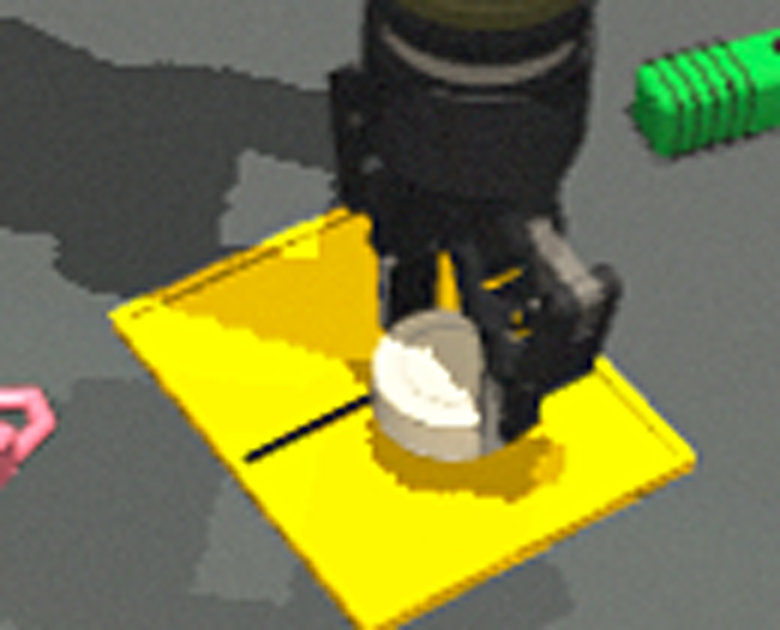

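The charger is over the -y bay of the yellow tray (crop 440,390). Lower slowly and release.

```bash
python3 -m jog '[{"delta_pos":[0,0,0],"dr":[0,0,0],"grip":-1},{"delta_pos":[0,0,-0.012],"dr":[0,0,0],"grip":-1},{"delta_pos":[0,0,-0.01],"dr":[0,0,0],"grip":-1},{"delta_pos":[0,0,-0.006],"dr":[0,0,0],"grip":-1},{"delta_pos":[0,0,-0.004],"dr":[0,0,0],"grip":-1},{"delta_pos":[0,0,-0.003],"dr":[0,0,0],"grip":-1},{"delta_pos":[0,0,0],"dr":[0,0,0],"grip":-1}]'
python3 -m jog '[{"delta_pos":[0,0,0],"dr":[0,0,0],"grip":0.4},{"delta_pos":[0,0,0],"dr":[0,0,0],"grip":0.6},{"delta_pos":[0,0,0],"dr":[0,0,0],"grip":0.7},{"delta_pos":[0,0,0],"dr":[0,0,0],"grip":0.7},{"delta_pos":[0,0,0.02],"dr":[0,0,0],"grip":0.7},{"delta_pos":[0,0,0.03],"dr":[0,0,0],"grip":0.7},{"delta_pos":[0,0,0.04],"dr":[0,0,0],"grip":1},{"delta_pos":[0,0,0.02],"dr":[0,0,0],"grip":1}]'
```

```text
time: 19.85
tool_pos: [0.452, -0.3166, 0.0256]
tool_rot: [0.0, -0.027, 1.0, -0.0]
wrist_force: [-0.2, 1.0, 0.3]
gripper_width: 0.635
grasp_force: 42.6
time: 20.65
tool_pos: [0.4531, -0.3176, 0.1391]
tool_rot: [0.002, -0.027, 1.0, -0.002]
wrist_force: [0.7, -0.7, 0.4]
gripper_width: 0.999
grasp_force: 0.0
```

```bash
python3 -m jog '[{"delta_pos":[-0.0006,0.0316,0],"dr":[0,0,-0.0154],"grip":1},{"delta_pos":[-0.0006,0.0316,0],"dr":[0,0,-0.0154],"grip":1},{"delta_pos":[-0.0006,0.0316,0],"dr":[0,0,-0.0154],"grip":1},{"delta_pos":[-0.0006,0.0316,0],"dr":[0,0,-0.0154],"grip":1},{"delta_pos":[-0.0006,0.0316,0],"dr":[0,0,-0.0154],"grip":1},{"delta_pos":[-0.0006,0.0316,0],"dr":[0,0,-0.0154],"grip":1},{"delta_pos":[-0.0006,0.0316,0],"dr":[0,0,-0.0154],"grip":1},{"delta_pos":[-0.0006,0.0316,0],"dr":[0,0,-0.0154],"grip":1},{"delta_pos":[-0.0006,0.0316,0],"dr":[0,0,-0.0154],"grip":1},{"delta_pos":[-0.0006,0.0316,0],"dr":[0,0,-0.0154],"grip":1},{"delta_pos":[-0.0006,0.0316,0],"dr":[0,0,-0.0154],"grip":1},{"delta_pos":[-0.0006,0.0316,0],"dr":[0,0,-0.0154],"grip":1},{"delta_pos":[0,0,-0.03],"dr":[0,0,0],"grip":1},{"delta_pos":[0,0,-0.025],"dr":[0,0,0],"grip":1},{"delta_pos":[0,0,0],"dr":[0,0,0],"grip":1},{"delta_pos":[0,0,0],"dr":[0,0,0],"grip":1}]'
python3 - <<'E'
from h import *
ps=[read_camera("top"),read_camera("side")]
for q in (ps,ps[:1],ps[1:]): print("charger",fit(q,"charger","charger",.4514,-.316,0,.004,.06))
print("yellow top",fit(ps[:1],"tray","yellow",.45,-.275,.045,0,.15),"side",fit(ps[1:],"tray","yellow",.45,-.275,.045,0,.15))
im=np.hstack([ps[0]["color"][200:300,310:420],ps[1]["color"][230:330,230:340],ps[1]["color"][160:260,180:290]])
cv2.imwrite("pics/c7.png",cv2.resize(im[:,:,::-1],None,fx=2.4,fy=2.4,interpolation=cv2.INTER_CUBIC))
E
```

```text
time: 22.25
tool_pos: [0.4444, 0.0627, 0.0804]
tool_rot: [-0.0, 0.066, 0.998, -0.0]
wrist_force: [0.9, -0.3, 0.8]
gripper_width: 0.999
grasp_force: 0.0
charger (array([ 0.4492, -0.3174,  0.2349]), np.float64(0.286))
charger (array([ 0.451 , -0.325 ,  0.0776]), np.float64(0.288))
charger (array([ 0.45  , -0.3128,  0.1273]), np.float64(0.087))
yellow top (array([ 0.4498, -0.2764,  0.0434]), np.float64(0.02)) side (array([ 0.4493, -0.2735,  0.0441]), np.float64(0.02))
```

View pics/c7.png

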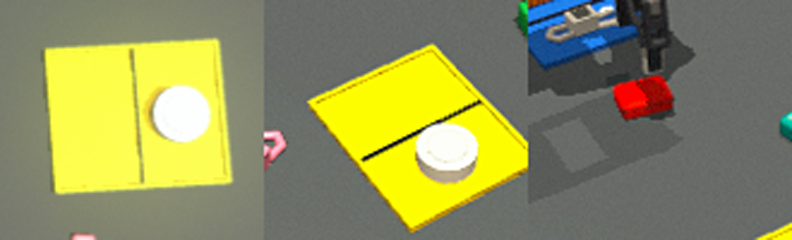

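The charger sits flat in the right bay (left pane 181,113; middle pane 446,152), and the gripper is above the red case. Grasp the case.

```bash
python3 -m jog '[{"delta_pos":[0,0,-0.03],"dr":[0,0,0],"grip":1},{"delta_pos":[0,0,-0.02],"dr":[0,0,0],"grip":1},{"delta_pos":[0,0,-0.01],"dr":[0,0,0],"grip":1},{"delta_pos":[0,0,0],"dr":[0,0,0],"grip":1},{"delta_pos":[0,0,0],"dr":[0,0,0],"grip":-1},{"delta_pos":[0,0,0],"dr":[0,0,0],"grip":-1},{"delta_pos":[0,0,0],"dr":[0,0,0],"grip":-1},{"delta_pos":[0,0,0],"dr":[0,0,0],"grip":-1},{"delta_pos":[0,0,0],"dr":[0,0,0],"grip":-1},{"delta_pos":[0,0,0],"dr":[0,0,0],"grip":-1},{"delta_pos":[0,0,0],"dr":[0,0,0],"grip":-1},{"delta_pos":[0,0,0],"dr":[0,0,0],"grip":-1}]' 30
python3 -m jog '[{"delta_pos":[0,0,0.02],"dr":[0,0,0],"grip":-1},{"delta_pos":[0,0,0.03],"dr":[0,0,0],"grip":-1},{"delta_pos":[0,0,0.04],"dr":[0,0,0],"grip":-1},{"delta_pos":[0.0005,-0.0316,0],"dr":[0,0,0.0154],"grip":-1},{"delta_pos":[0.0005,-0.0316,0],"dr":[0,0,0.0154],"grip":-1},{"delta_pos":[0.0005,-0.0316,0],"dr":[0,0,0.0154],"grip":-1},{"delta_pos":[0.0005,-0.0316,0],"dr":[0,0,0.0154],"grip":-1},{"delta_pos":[0.0005,-0.0316,0],"dr":[0,0,0.0154],"grip":-1},{"delta_pos":[0.0005,-0.0316,0],"dr":[0,0,0.0154],"grip":-1},{"delta_pos":[0.0005,-0.0316,0],"dr":[0,0,0.0154],"grip":-1},{"delta_pos":[0.0005,-0.0316,0],"dr":[0,0,0.0154],"grip":-1},{"delta_pos":[0.0005,-0.0316,0],"dr":[0,0,0.0154],"grip":-1},{"delta_pos":[0.0005,-0.0316,0],"dr":[0,0,0.0154],"grip":-1},{"delta_pos":[0.0005,-0.0316,0],"dr":[0,0,0.0154],"grip":-1},{"delta_pos":[0.0005,-0.0316,0],"dr":[0,0,0.0154],"grip":-1},{"delta_pos":[0,0,-0.03],"dr":[0,0,0],"grip":-1},{"delta_pos":[0,0,0],"dr":[0,0,0],"grip":-1},{"delta_pos":[0,0,0],"dr":[0,0,0],"grip":-1},{"delta_pos":[0,0,0],"dr":[0,0,0],"grip":-1}]'
python3 - <<'E'
from h import *
ps=[read_camera("top"),read_camera("side")]
im=np.hstack([ps[0]["color"][200:300,310:420],ps[1]["color"][210:310,240:350]])
cv2.imwrite("pics/c8.png",cv2.resize(im[:,:,::-1],None,fx=3.6,fy=3.6,interpolation=cv2.INTER_CUBIC))
E
```

```text
time: 23.55
tool_pos: [0.4458, 0.0627, 0.0217]
tool_rot: [0.001, 0.066, 0.998, 0.0]
wrist_force: [-0.9, -0.2, 6.5]
gripper_width: 0.501
grasp_force: 32.3
time: 25.45
tool_pos: [0.451, -0.3162, 0.0811]
tool_rot: [0.0, -0.027, 1.0, -0.0]
wrist_force: [0.2, 0.1, -0.6]
gripper_width: 0.507
grasp_force: 31.5
```

View pics/c8.png

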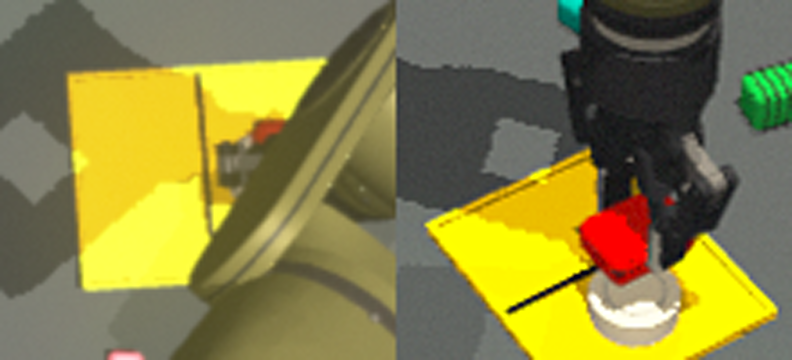

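Case held level above the charger (side pane 630,240; charger 635,305). Quick centring check from the case's near corner before lowering.

Run:
```python
from h import *
p=read_camera("side")
m=cmask(p,"case",(.451,-.316),.08,.07,hull=False)
v=np.abs(render(p,"case",.451,-.313,.048,.0594)-0.)
ys,xs=np.nonzero(m); print("red extent",xs.min(),ys.min(),xs.max(),ys.max())
for dx in(-.008,-.004,0,.004):
  r=render(p,"case",.451+dx,-.313,.048,.0594); ys,xs=np.nonzero(r>127); print(dx,xs.min(),ys.min(),xs.max(),ys.max())
```

```text
red extent 291 264 316 288
-0.008 286 261 322 292
-0.004 288 260 323 291
0 290 259 325 290
0.004 291 259 326 290
```

```bash
python3 -m jog '[{"delta_pos":[0,0,-0.015],"dr":[0,0,0],"grip":-1},{"delta_pos":[0,0,-0.01],"dr":[0,0,0],"grip":-1},{"delta_pos":[0,0,-0.006],"dr":[0,0,0],"grip":-1},{"delta_pos":[0,0,-0.003],"dr":[0,0,0],"grip":-1},{"delta_pos":[0,0,-0.001],"dr":[0,0,0],"grip":-1},{"delta_pos":[0,0,0],"dr":[0,0,0],"grip":-1},{"delta_pos":[0,0,0],"dr":[0,0,0],"grip":-1}]'
python3 -m jog '[{"delta_pos":[0,0,0],"dr":[0,0,0],"grip":0.1},{"delta_pos":[0,0,0],"dr":[0,0,0],"grip":0.3},{"delta_pos":[0,0,0],"dr":[0,0,0],"grip":0.5},{"delta_pos":[0,0,0],"dr":[0,0,0],"grip":0.5},{"delta_pos":[0,0,0.02],"dr":[0,0,0],"grip":0.5},{"delta_pos":[0,0,0.03],"dr":[0,0,0],"grip":0.5},{"delta_pos":[0,0,0.03],"dr":[0,0,0],"grip":1}]'
```

```text
time: 26.3
tool_pos: [0.4504, -0.3163, 0.0457]
tool_rot: [-0.001, -0.027, 1.0, 0.0]
wrist_force: [-2.9, 2.7, 4.9]
gripper_width: 0.507
grasp_force: 32.2
time: 27.0
tool_pos: [0.4502, -0.3161, 0.1255]
tool_rot: [-0.001, -0.027, 1.0, 0.001]
wrist_force: [1.4, -0.2, -1.1]
gripper_width: 0.896
grasp_force: 0.0
```

```bash
python3 -m jog '[{"delta_pos":[0.0152,0.0253,0],"dr":[0,0,0.0229],"grip":1},{"delta_pos":[0.0152,0.0253,0],"dr":[0,0,0.0229],"grip":1},{"delta_pos":[0.0152,0.0253,0],"dr":[0,0,0.0229],"grip":1},{"delta_pos":[0.0152,0.0253,0],"dr":[0,0,0.0229],"grip":1},{"delta_pos":[0.0152,0.0253,0],"dr":[0,0,0.0229],"grip":1},{"delta_pos":[0.0152,0.0253,0],"dr":[0,0,0.0229],"grip":1},{"delta_pos":[0.0152,0.0253,0],"dr":[0,0,0.0229],"grip":1},{"delta_pos":[0.0152,0.0253,0],"dr":[0,0,0.0229],"grip":1},{"delta_pos":[0.0152,0.0253,0],"dr":[0,0,0.0229],"grip":1},{"delta_pos":[0.0152,0.0253,0],"dr":[0,0,0.0229],"grip":1},{"delta_pos":[0,0,-0.03],"dr":[0,0,0],"grip":1},{"delta_pos":[0,0,-0.02],"dr":[0,0,0],"grip":1},{"delta_pos":[0,0,0],"dr":[0,0,0],"grip":1},{"delta_pos":[0,0,0],"dr":[0,0,0],"grip":1}]' 40
python3 - <<'E'
from h import *
ps=[read_camera("top"),read_camera("side")]
for n,s,x,y,z,r in(("charger","charger",.4514,-.316,.004,.06),("case","case",.451,-.315,.024,.06)):
  print(n,"top",fit(ps[:1],s,n,x,y,.05,z,r),"side",fit(ps[1:],s,n,x,y,.05,z,r))
im=np.hstack([ps[0]["color"][200:300,310:420],ps[1]["color"][170:320,230:395].repeat(1,0)[::1][:100] if 0 else ps[1]["color"][220:320,240:350],ps[1]["color"][160:260,250:360]])
cv2.imwrite("pics/c9.png",cv2.resize(im[:,:,::-1],None,fx=2.4,fy=2.4,interpolation=cv2.INTER_CUBIC))
E
```

```text
time: 28.4
tool_pos: [0.6025, -0.0635, 0.0752]
tool_rot: [-0.0, -0.141, 0.99, 0.0]
wrist_force: [0.3, -0.2, 0.3]
gripper_width: 0.996
grasp_force: 0.0
charger top (array([ 0.6712, -0.0566, -5.5028]), np.float64(11.789)) side (array([ 0.4504, -0.3145,  0.3237]), np.float64(1.281))Traceback (most recent call last):
  File "<stdin>", line 4, in <module>
  File "h.py", line 45, in fit
    ms=[cmask(p,col,(x,y),r,z).astype(float) for p in ps]
        ~~~~~^^^^^^^^^^^^^^^^^
  File "h.py", line 34, in cmask
    m=np.zeros_like(m); cv2.fillPoly(m,[cv2.convexHull(pts)],255)
                                        ~~~~~~~~~~~~~~^^^^^
cv2.error: OpenCV(4.12.0) /io/opencv/modules/imgproc/src/convhull.cpp:143: error: (-215:Assertion failed) total >= 0 && (depth == CV_32F || depth == CV_32S) in function 'convexHull'
```

Occluded in the top view, so I'll check after the bank move. TCP is where planned; grasp the bank.

```bash
python3 -m jog '[{"delta_pos":[0,0,-0.03],"dr":[0,0,0],"grip":1},{"delta_pos":[0,0,-0.015],"dr":[0,0,0],"grip":1},{"delta_pos":[0,0,-0.01],"dr":[0,0,0],"grip":1},{"delta_pos":[0,0,0],"dr":[0,0,0],"grip":1},{"delta_pos":[0,0,0],"dr":[0,0,0],"grip":-1},{"delta_pos":[0,0,0],"dr":[0,0,0],"grip":-1},{"delta_pos":[0,0,0],"dr":[0,0,0],"grip":-1},{"delta_pos":[0,0,0],"dr":[0,0,0],"grip":-1},{"delta_pos":[0,0,0],"dr":[0,0,0],"grip":-1},{"delta_pos":[0,0,0],"dr":[0,0,0],"grip":-1},{"delta_pos":[0,0,0],"dr":[0,0,0],"grip":-1},{"delta_pos":[0,0,0],"dr":[0,0,0],"grip":-1}]' 50
python3 -m jog '[{"delta_pos":[0,0,0.02],"dr":[0,0,0],"grip":-1},{"delta_pos":[0,0,0.03],"dr":[0,0,0],"grip":-1},{"delta_pos":[0,0,0.03],"dr":[0,0,0],"grip":-1},{"delta_pos":[0,0,0],"dr":[0,0,0],"grip":-1},{"delta_pos":[0,0,0],"dr":[0,0,0],"grip":-1}]'
python3 - <<'E'
from h import *
ps=[read_camera("top"),read_camera("side")]
im=np.hstack([ps[0]["color"][200:300,310:420],ps[1]["color"][220:320,240:350],ps[1]["color"][140:240,250:360]])
cv2.imwrite("pics/c9.png",cv2.resize(im[:,:,::-1],None,fx=2.4,fy=2.4,interpolation=cv2.INTER_CUBIC))
print("case side",fit(ps[1:],"case","case",.451,-.315,.05,.024,.06))
E
```

```text
time: 29.7
tool_pos: [0.6038, -0.0637, 0.0218]
tool_rot: [0.001, -0.141, 0.99, -0.0]
wrist_force: [-0.6, -0.6, 5.8]
gripper_width: 0.497
grasp_force: 54.3
time: 30.2
tool_pos: [0.6024, -0.0635, 0.1001]
tool_rot: [0.0, -0.141, 0.99, -0.0]
wrist_force: [0.6, -0.2, -2.7]
gripper_width: 0.501
grasp_force: 53.5
case side (array([ 0.4484, -0.313 ,  0.2073]), np.float64(0.297))
```

View pics/c9.png

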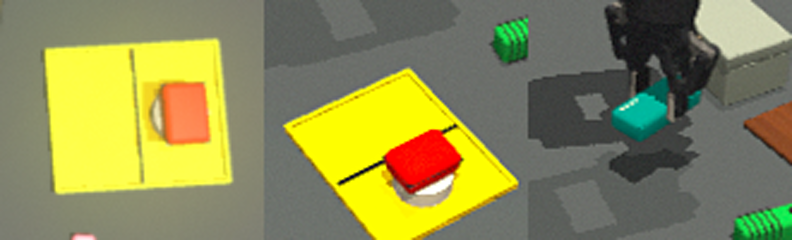

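The case rests on the charger (left pane 185,113; middle pane 423,160), and the bank is held level. Move the bank to the +y bay.

```bash
python3 -m jog '[{"delta_pos":[-0.0194,-0.021,0],"dr":[0,0,-0.0286],"grip":-1},{"delta_pos":[-0.0194,-0.021,0],"dr":[0,0,-0.0286],"grip":-1},{"delta_pos":[-0.0194,-0.021,0],"dr":[0,0,-0.0286],"grip":-1},{"delta_pos":[-0.0194,-0.021,0],"dr":[0,0,-0.0286],"grip":-1},{"delta_pos":[-0.0194,-0.021,0],"dr":[0,0,-0.0286],"grip":-1},{"delta_pos":[-0.0194,-0.021,0],"dr":[0,0,-0.0286],"grip":-1},{"delta_pos":[-0.0194,-0.021,0],"dr":[0,0,-0.0286],"grip":-1},{"delta_pos":[-0.0194,-0.021,0],"dr":[0,0,-0.0286],"grip":-1},{"delta_pos":[0,0,-0.03],"dr":[0,0,0],"grip":-1},{"delta_pos":[0,0,0],"dr":[0,0,0],"grip":-1},{"delta_pos":[0,0,0],"dr":[0,0,0],"grip":-1},{"delta_pos":[0,0,0],"dr":[0,0,0],"grip":-1}]'
```

```text
time: 31.5
tool_pos: [0.4478, -0.2312, 0.0705]
tool_rot: [-0.0, -0.027, 1.0, 0.0]
wrist_force: [-0.4, -0.2, -1.7]
gripper_width: 0.501
grasp_force: 53.4
```

```bash
python3 -m jog '[{"delta_pos":[0,0,-0.02],"dr":[0,0,0],"grip":-1},{"delta_pos":[0,0,-0.012],"dr":[0,0,0],"grip":-1},{"delta_pos":[0,0,-0.008],"dr":[0,0,0],"grip":-1},{"delta_pos":[0,0,-0.004],"dr":[0,0,0],"grip":-1},{"delta_pos":[0,0,-0.001],"dr":[0,0,0],"grip":-1},{"delta_pos":[0,0,0],"dr":[0,0,0],"grip":-1},{"delta_pos":[0,0,0],"dr":[0,0,0],"grip":0.1},{"delta_pos":[0,0,0],"dr":[0,0,0],"grip":0.3},{"delta_pos":[0,0,0],"dr":[0,0,0],"grip":0.3},{"delta_pos":[0,0,0],"dr":[0,0,0],"grip":0.3},{"delta_pos":[0,0,0.02],"dr":[0,0,0],"grip":0.3},{"delta_pos":[0,0,0.04],"dr":[0,0,0],"grip":0.3},{"delta_pos":[0,0,0.05],"dr":[0,0,0],"grip":0.3},{"delta_pos":[0,0,0.05],"dr":[0,0,0],"grip":0.3}]'
python3 -m jog '[{"delta_pos":[0,0.04,0],"dr":[0,0,0],"grip":0.3},{"delta_pos":[0,0.04,0],"dr":[0,0,0],"grip":0.3},{"delta_pos":[0,0.04,0],"dr":[0,0,0],"grip":0.3},{"delta_pos":[0,0.04,0],"dr":[0,0,0],"grip":0.3},{"delta_pos":[0,0.04,0],"dr":[0,0,0],"grip":0.3},{"delta_pos":[0,0.04,0],"dr":[0,0,0],"grip":0.3},{"delta_pos":[0,0,0],"dr":[0,0,0],"grip":0.3},{"delta_pos":[0,0,0],"dr":[0,0,0],"grip":0.3}]'
python3 - <<'E'
from h import *
ps=[read_camera("top"),read_camera("side")]
P=lambda a,b:(models,)
for n,s,c,x,y,z,r in(("case","case","case",.451,-.315,.024,.06),("bank","bank","bank",.447,-.231,.004,.08),("keys","keys","keys",.4425,.2275,.004,.06),("blue","tray","blue",.44,.27,0,.15),("yellow","tray","yellow",.4495,-.275,0,.15)):
  for q,l in((ps[:1],"top"),(ps[1:],"side")):
    print(n,l,*fit(q,s,c,x,y,.05,z,r))
im=np.hstack([ps[0]["color"][200:300,310:420],ps[1]["color"][220:320,240:350]])
im2=np.hstack([ps[0]["color"][210:290,85:195],ps[1]["color"][120:200,150:260]])
cv2.imwrite("pics/c10.png",cv2.resize(np.vstack([im,im2])[:,:,::-1],None,fx=3.3,fy=3.3,interpolation=cv2.INTER_CUBIC))
E
```

```text
time: 32.9
tool_pos: [0.4469, -0.2311, 0.1865]
tool_rot: [-0.0, -0.027, 1.0, 0.0]
wrist_force: [0.5, -0.5, -0.6]
gripper_width: 0.652
grasp_force: 0.0
time: 33.7
tool_pos: [0.4474, 0.0092, 0.1854]
tool_rot: [0.0, -0.028, 1.0, -0.0]
wrist_force: [0.1, 0.4, 1.1]
gripper_width: 0.648
grasp_force: 0.0Traceback (most recent call last):
  File "<stdin>", line 6, in <module>
  File "h.py", line 45, in fit
    ms=[cmask(p,col,(x,y),r,z).astype(float) for p in ps]
        ~~~~~^^^^^^^^^^^^^^^^^
  File "h.py", line 34, in cmask
    m=np.zeros_like(m); cv2.fillPoly(m,[cv2.convexHull(pts)],255)
                                        ~~~~~~~~~~~~~~^^^^^
cv2.error: OpenCV(4.12.0) /io/opencv/modules/imgproc/src/convhull.cpp:143: error: (-215:Assertion failed) total >= 0 && (depth == CV_32F || depth == CV_32S) in function 'convexHull'
```

```bash
sed -i 's/case=((0,150,60),(4,255,255))/case=((0,110,60),(12,255,255))/' h.py
python3 - <<'E'
from h import *
ps=[read_camera("top"),read_camera("side")]
im=np.hstack([ps[0]["color"][200:300,310:420],ps[1]["color"][220:320,240:350]])
im2=np.hstack([ps[0]["color"][210:290,85:195],ps[1]["color"][120:200,150:260]])
cv2.imwrite("pics/c10.png",cv2.resize(np.vstack([im,im2])[:,:,::-1],None,fx=3.3,fy=3.3,interpolation=cv2.INTER_CUBIC))
for n,s,c,x,y,z,r in(("case","case","case",.451,-.315,.024,.06),("bank","bank","bank",.447,-.231,.004,.08),("keys","keys","keys",.4425,.2275,.004,.06),("flash","flash","flash",.4383,.312,.004,.08),("blue","tray","blue",.44,.27,0,.15),("yellow","tray","yellow",.4495,-.275,0,.15)):
  for q,l in((ps[:1],"top"),(ps[1:],"side")):
    try: print(n,l,*fit(q,s,c,x,y,.05,z,r))
    except cv2.error: print(n,l,"none")
E
```

```text
case top [ 0.4501 -0.3165  0.0805] 0.223
case side [ 0.4493 -0.3141  0.2888] 0.246
bank top [ 0.4464 -0.2336  0.0141] 0.262
bank side [ 0.4471 -0.2257  0.0876] 0.207
keys top [0.4451 0.2279 0.0604] 0.088
keys side [0.4456 0.2343 0.1961] 0.934
flash top [ 0.4391  0.3117 -0.0014] 0.255
flash side [0.4377 0.3188 0.1486] 0.317
blue top [0.4411 0.2683 0.0503] 0.022
blue side [0.4395 0.2717 0.0522] 0.102
yellow top [ 0.4499 -0.2773  0.0408] 0.02
yellow side [ 0.4493 -0.2725  0.049 ] 0.019
```

View pics/c10.png

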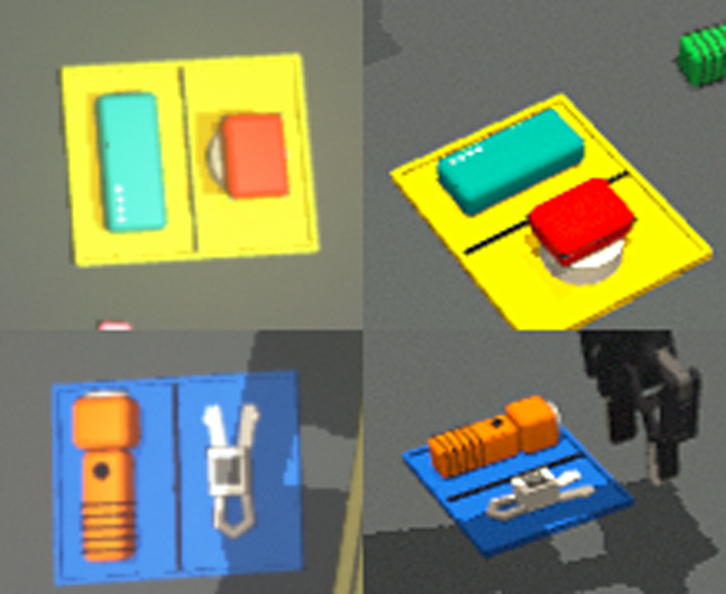

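All five things are in place: bank at (130,160) and case on charger at (255,155) in the yellow tray, flashlight at (107,475) and keys at (230,465) in the blue tray. Measured offsets are a few mm, well within the limits, and the arm touches nothing.

```bash
python3 -c "
from cell import job_done
print(job_done())"
```

```text
the job is handed in; nothing more can be done
None
```

Job handed in: both kits are made up as asked, with every item a few millimetres from its target in the last camera check; the judge's verdict was not shown.

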